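# Move the battery pack from the charger to the camera head

## Robot

A 7-joint arm with a two-finger parallel gripper is mounted at the origin on the work surface. World frame = base frame: x ahead of the robot, y to its left, z up, the work surface at z = 0. Lengths are in m, angles in rad, forces in N, time in s.
With the tool pointing down it reaches from about 0.4 to 0.85 m from the base axis. Payload 10.4 kg.
Tool frame: the origin (TCP) lies on the centre line of the jaws, within the pads' length; the fingertips stand 14 mm ahead of it and the grasp point (between the pads) lies 5 mm behind it (manip.tip_reach is the distance from the TCP to the fingertips, in m); z points along the fingers, y is the line along which they close (so a half turn about z gives the same grasp; the last joint's range is limited). The gripper opens to 85 mm and grips with 20 to 120 N. Pads are 22 mm wide; open, the fingers measure 114 mm over their backs; the gripper's body (76 mm by 85 mm) begins 54 mm behind the grasp point. The pads swing forward as they close: fully open they stand 13 mm farther back than shut.
Start: joints at [1.141, 0.332, -0.065, 1.46, 0.022, 1.35, -0.088], TCP at [0.247, -0.574, 0.245] pointing down, gripper open.
Joint ranges: [-2.6, 2.6], [-0.5, 2.12], [-1.47, 1.34], [0.16, 2.42], [-1.27, 4.41], [0.06, 2.06], [-2.6, 2.6]. Speed limits (rad/s): [2.22, 2.22, 2.79, 2.79, 3.14, 3.14, 3.14].

## Interface

Orientations are given as a unit quaternion [x, y, z, w].
In Python, from workcell import manip gives the robot as it stands.
- The arm moves only by the shell command python3 -m pendant 'ROWS' [FORCE]. ROWS is JSON, a list of rows, each a list of 7 numbers: the shift along the tool's x, y, z in units of 50 mm (1.0 is 50 mm), then the turn, a rotation vector about the tool's x, y, z in units of 8 degrees (1.0 is 8 degrees), then the opening, from -1 (shut) to 1 (fully open), so that 0 is half open. In form: [[dx, dy, dz, ax, ay, az, jaw], ...]. A call has exactly 10 rows; each row is the pose to reach, as a shift and turn from the pose commanded when the call began, along the tool's axes at that moment; what a row does not reach only later rows make up. A row lasts 1/8 s, in which the tool goes at most 62.5 mm and 10.7 degrees, less where a joint would pass 70% of its speed; a pose out of reach is approached as far as the arm can. A call with a gripper value outside its range is refused whole. The fingers move at their own pace and stop on an object; FORCE is the grip in N (left out, the last holds). Time passes only in rows, so rows that repeat a pose let the fingers close, or fill a call up. It gives the time, the measured TCP pose, the force, the opening and the grip force at its end, in the units of the state.
- manip.get_obs(): the state, without advancing time (a new reading comes with each control period).
- manip.camera(name): name is "side" or "top"; returns (picture, depth): 400x640x3 uint8, red, green, blue; 400x640 float32, m along the optical axis (not along the pixel's ray), 0 where there is no reading.
- manip.get_calibration(name): a dict with "fx", "fy", "cx", "cy" (pixels), "xyz" and "orientation" of the camera in the world. Camera axes: x right, y up, looking along -z (the intrinsics and any distortion apply to the point x, -y, -z); pixel columns grow to the right and rows downward; lengths in m; the calibration is good to about 2 mm. A picture is of the moment at which its call begins. get_calibration takes no time and is no camera call.
- manip.hand_in(): hands the job in; it is judged then, once.
Trained networks look in the newest picture that a camera, given by its name, has taken for a name from the list of things; names that differ only in an ending like _2 or _b are one class to them, and where a whole thing is asked for, a point or a joint stands for the part that bears it (a point fixed in the world has none). Each returns a list of dicts, best first, with "p" (0 to 1); they miss things now and then, are a little off and sometimes report something else, mostly with a low value. They report only what shows in the picture. A call takes as long as a camera call. They do not tell look-alikes from the thing itself.
- manip.find_in(thing, camera): "box" ([left, top, right, bottom] in pixels, round what is visible of it).
- manip.trace(thing, camera): "pixels" (400x640 bool, what is visible of it) and "box" ([left, top, right, bottom] in pixels, round what is visible of it).
- manip.tip_of(thing, camera): "pixel" ([column, row] in pixels: a listed point, or the origin of a listed thing).
The state is a dict: "clock": time; "joint_pos": joint angles; "joint_velocities": joint speeds; "tau": joint torques, N m; "position": TCP position; "ee_rot": TCP orientation; "ft_force": force on the tool from outside, world axes, zero at the start; "torque": the same for the moment, N m; "grip_width": opening from 0.0 (shut) to 1.0 (fully open); "grasp_force": force on a finger pad.
Only numpy, scipy, OpenCV 4.12 (cv2) and the standard library are available. Lean on these libraries where they do the work, as an engineer would, in place of code of your own. Each camera call takes 0.05 s, during which the arm holds its last target. There are 200 camera calls.

## Task

Move the charged battery pack from the charger to the camera head: press the charger's spring catch so that the pack springs free, draw the pack backwards off the charger's rail, then slide it onto the camera head's rail until it is fully home and the catch clicks up behind its tooth, and let go. Work gently: do not force the rails, stops or catches, and leave the other things on the bench where they are.

Things in the scene. Friction and masses are not known exactly. Their poses are not given: they have to be found in the camera images.
- pack: Grey battery pack, 0.29 to 0.47 kg: block 70 long (x) x 44 wide (y), from 8 to 64 mm above its underside, on a black foot 70 x 58 mm, 8 mm high, standing out 7 mm on both long sides. Origin: centre of the underside; +x is the end that goes into a rail first. Under the foot a recess (x -15 to +20 mm); ahead of it a tooth (x 20 to 34 mm), held by the catch. Starts latched in the charger.
- pack_grip (a point): Point inside the pack on its centre line, 45 mm above its underside: the height to hold it, by the two long sides (44 mm apart). Fingertips must stay 20 mm or more above the underside to clear the rail's lips.
- charger: Black charger fixed to the bench; place and yaw (up to 0.3 rad) vary. Base 90 mm wide (y), x -130 to +85 mm; its flat top, the rail floor, is 25 mm above the bench. Finned box 63 mm high at x 100 to 160 mm. Origin: on the bench under the rail's middle; +x is the way a pack slides in, z up. The latched pack's origin is at x = -1.5 mm, y = 0, on the floor.
- charger_mouth (a point): Centre of the rail floor where the charger's straight rail begins, 35 mm to -x of the charger's origin. A plunger at the rail's far end pushes the pack back (5.5 N when latched): freed, the pack is thrown about 10 mm back and stays held down under the lips. Draw it to -x until its origin is 90 mm or more to -x of the charger's origin; only then can it be lifted.
- charger_pad (a point): Centre of the top of the charger's catch pad: ribbed steel, 28 (x) x 30 mm, on the rail's axis 66 mm to +x of the charger's origin, 41 mm above the bench. It stands between the end stop (its face 23 mm from the pad's centre, 55 mm above the bench) and the finned box (34 mm from it). Press straight down to free the pack.
- charger_catch (a joint): How far the charger's catch is pressed down, m: 0 up, 0.008 the bottom. The pack is freed at about 0.005; its light spring takes only 1 to 2 N, and the bottom is hard. Let go after the pack has sprung back, it stays at about 0.005 under the pack.
- instrument: Stereo camera head fixed to the bench; place and yaw (up to 0.3 rad) vary, and it may change sides with the charger. Aluminium base 90 mm wide, x -130 to +85 mm, its flat top (rail floor) 25 mm above the bench; metal box 60 mm high with two lenses at x 100 to 172 mm. Origin: on the bench under the rail's middle; +x is the way the pack slides in. Rail, plunger and catch work as the charger's.
- instrument_mouth (a point): Centre of the rail floor where the straight rail begins, 35 mm to -x of the origin. Rail 61 mm wide between walls (foot 58); lips 49 mm apart, undersides 9.8 and tops 15 mm above the floor. A flared lead-in reaches 20 mm further to -x (75 mm wide, lips rising to 18 mm). The charger's rail is the same.
- instrument_porch (a point): Point on the open flat floor before the lead-in, 95 mm to -x of the origin: a pack set down with its origin here stands free of rail and lips, ready to be slid to +x.
- instrument_catch (a joint): How far the camera head's catch is pressed down, m: 0 up; about 0.005 while the pack's tooth rubs over it (last 29 mm); snaps to 0 at the click, 1.5 mm before the stop. The stop with catch and plunger sits unmeasured within 10 mm either way: the pack meets it with its origin at x -10 to +10 mm of the camera head. The push grows to 6-8 N before the click; over 20 N is forcing.
- screwdriver: Screwdriver, 180 mm, lying on the bench; leave alone.
- wrench: Steel wrench, 160 mm, lying on the bench; leave alone.
- tape: Empty amber roll core, 90 mm across, 19 mm high, on the bench; leave alone.
- bottle: White bottle, 60 mm across, 150 mm high, standing on the bench; leave alone.
There are look-alikes about, which are no part of the job. What is meant by the pack is not pink or yellow, and is the smaller of those in its own colour.

How it is judged:
On the way, in this order (a step that is already met when the one before it is completed fails the run):
1. the charger's catch is pressed down and the pack has sprung back at least 5 mm (value of joint charger_catch above 0.0035 m and x of pack in the frame of charger below -0.0065 m), for 0.1 s.
2. the pack is drawn out of the charger's rail (x of pack in the frame of charger below -0.08 m), for 0.05 s.
At the end, for the whole second after the job is handed in: The pack lies at rest in the camera head's rail (origin between x = -14 and +12 mm, within 4 mm sideways and in height, within 0.08 rad), with the camera head's catch snapped up behind its tooth (catch joint under 1.5 mm), released (x of pack in the frame of instrument between -0.014 and 0.012 m and y of pack in the frame of instrument between -0.004 and 0.004 m and z of pack in the frame of instrument between 0.021 and 0.029 m and angle between the x axis of pack and the x axis of instrument, either way round below 0.08 rad and angle between pack's own z axis and vertical below 0.08 rad and value of joint instrument_catch below 0.0015 m and linear speed of pack below 0.02 m/s); the robot touches nothing.
It fails at once if the charger is forced: contact forces on it add up to more than 60 N (contact force between anything else and charger above 60 N).
It fails at once if the camera head is forced: contact forces on it add up to more than 45 N (contact force between anything else and instrument above 45 N).
It fails at once if the screwdriver, wrench, roll core or bottle is moved by more than 30 mm (distance of any of screwdriver, wrench, tape, bottle from where it was at the start of the episode above 0.03 m).
It also fails if it takes over 64 s, if anything falls off the work surface, if the arm or the gripper's body presses on something with over 40 N, if the wrist force passes 120 N, or if a joint passes its speed limit or range.

## Working session

There is one attempt and no reset: what is moved stays moved. The work goes in short steps, Python scripts to look and compute and a shell command to move; the robot and the scene stay as the last step left them, time stands still between calls to the robot, and variables do not carry over. Pictures are saved under pics/ and viewed, at most 10 in all, crops included, and the job is handed in when it is done.

```bash
mkdir -p pics; cat > h.py <<'E'
import numpy as np, cv2
from scipy.spatial.transform import Rotation as R
from workcell import manip
def cal(n):
    c=manip.get_calibration(n); return c,R.from_quat(c["orientation"]).as_matrix(),np.array(c["xyz"])
def pts(n,d):
    c,M,t=cal(n); v,u=np.mgrid[0:400,0:640]
    P=np.stack([(u-c["cx"])/c["fx"]*d,-(v-c["cy"])/c["fy"]*d,-d],-1)
    return P@M.T+t
def ray(n,px,z):
    c,M,t=cal(n); r=M@np.array([(px[0]-c["cx"])/c["fx"],-(px[1]-c["cy"])/c["fy"],-1]); return t+r*(z-t[2])/r[2]
def proj(n,p):
    c,M,t=cal(n); q=M.T@(np.array(p)-t); return np.array([c["cx"]-c["fx"]*q[0]/q[2],c["cy"]+c["fy"]*q[1]/q[2]])
def shot(n,f=None):
    im,d=manip.camera(n)
    if f: cv2.imwrite("pics/"+f,im[:,:,::-1])
    return im,d
E
python3 - <<'E'
from h import *
for n in("top","side"):
    im,d=shot(n,n+"0.png"); np.savez(n+"0.npz",im=im,d=d); print(n,cal(n))
    for t in("pack","charger","instrument","charger_pad","charger_mouth","instrument_mouth","instrument_porch","pack_grip"):
        print(t,[(np.round(x["pixel"]).tolist(),round(x["p"],2)) for x in manip.tip_of(t,n)])
print(manip.get_obs())
E
```

```text
top ({'fx': 393.52145189692294, 'fy': 393.52145189692294, 'cx': 318.3458266774593, 'cy': 193.0252282246183, 'xyz': array([3.13011621e-01, 5.77486777e-04, 1.09912981e+00]), 'orientation': array([ 0.07071204, -0.06692203, -0.70316926,  0.70432538])}, array([[ 0.00214888,  0.98105553, -0.19371483],
       [-0.9999843 ,  0.00110561, -0.00549355],
       [-0.0051753 ,  0.1937236 ,  0.9810425 ]]), array([3.13011621e-01, 5.77486777e-04, 1.09912981e+00]))
pack [([428.0, 268.0], 0.94), ([378.0, 193.0], 0.85), ([326.0, 142.0], 0.78), ([453.0, 140.0], 0.78), ([168.0, 165.0], 0.54)]
charger [([376.0, 190.0], 0.85)]
instrument [([258.0, 190.0], 0.8), ([374.0, 204.0], 0.75), ([172.0, 233.0], 0.17)]
charger_pad [([385.0, 166.0], 0.65)]
charger_mouth [([376.0, 208.0], 0.9), ([172.0, 232.0], 0.54)]
instrument_mouth [([254.0, 200.0], 0.64)]
instrument_porch [([249.0, 223.0], 0.88)]
pack_grip [([378.0, 190.0], 0.92), ([332.0, 133.0], 0.64), ([460.0, 133.0], 0.64), ([433.0, 268.0], 0.59)]
side ({'fx': 378.6456583564537, 'fy': 378.6456583564537, 'cx': 319.46148567082605, 'cy': 200.66721272777608, 'xyz': 
[... 838 characters left out ...]
oint_pos': array([ 1.14144427,  0.33218196, -0.06468466,  1.46006779,  0.02164359,
        1.3498719 , -0.08852917]), 'joint_velocities': array([ 0.00085065, -0.00082676,  0.00071048, -0.00078528, -0.00285816,
        0.000983  ,  0.00064566]), 'tau': array([-9.78851858e-04, -6.25226569e+01,  4.84816264e-02, -3.91832364e+01,
        1.64223660e-02,  1.48870076e-03,  2.35303071e-05]), 'position': array([ 0.24728231, -0.57404911,  0.24536417]), 'ee_rot': array([9.79393465e-01, 2.01961467e-01, 5.97888704e-06, 8.47310091e-05]), 'ft_force': array([ 0.05519376, -0.57276396, -0.42611945]), 'torque': array([-0.05549481,  0.00570953, -0.02785567]), 'grasp_force': 0.0, 'grip_width': 0.997606303268386}
```

View pics/top0.png

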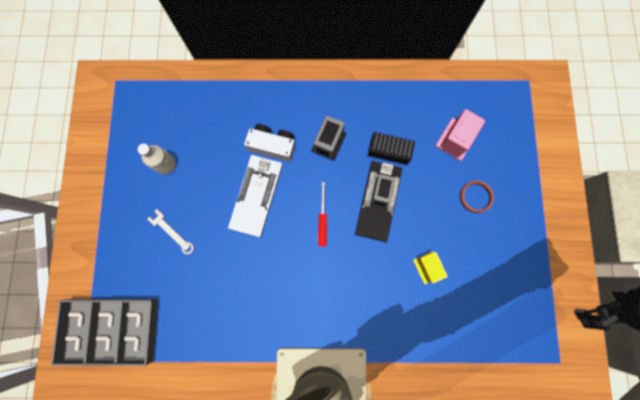

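```bash
python3 - <<'E'
from h import *
im=np.load("side0.npz")["im"]
cv2.imwrite("pics/crop.png",cv2.resize(im[110:300,230:430,::-1],None,fx=3,fy=3,interpolation=2))
E
```

```text
(no output)
```

View pics/crop.png

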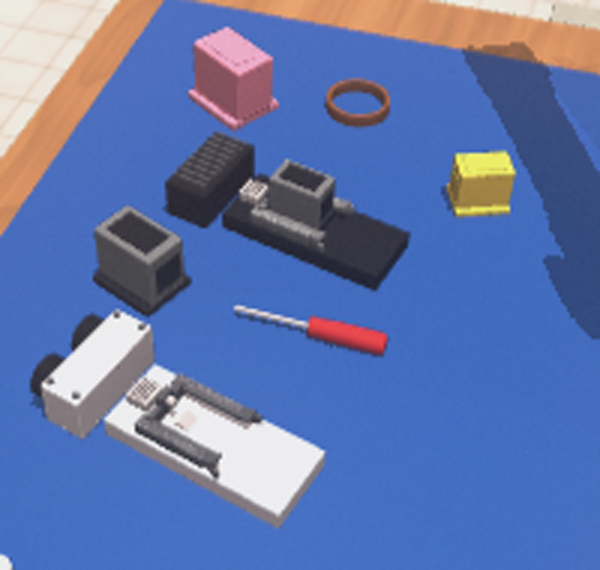

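Four candidates for the pack in the top picture: grey in the charger (378,193), a larger grey one standing free (328,138), pink (460,135) and yellow (430,268). The pack is the grey one in the black charger, and the crop confirms it is the smaller grey. The camera head is at left (258,190), with its lenses away from the robot.

```bash
cat >> h.py <<'E'
def fit(n,d,px0,zlo=.018,zhi=.031):
    P=pts(n,d); Z=P[...,2]; c,M,t=cal(n)
    m=((d>0)&(Z>zlo)&(Z<zhi)).astype(np.uint8)
    k,lab,st,_=cv2.connectedComponentsWithStats(m)
    v,u=np.mgrid[0:400,0:640]; near=[i for i in range(1,k) if st[i,4]>200]
    i=min(near,key=lambda i:np.min((u[lab==i]-px0[0])**2+(v[lab==i]-px0[1])**2))
    Q=P[lab==i]; return Q,cv2.minAreaRect(Q[:,:2].astype(np.float32))
E
python3 - <<'E'
from h import *
for n,pc,pi in(("top",(378,225),(249,223)),("side",(355,195),(318,265))):
    d=np.load(n+"0.npz")["d"]
    for w,px in(("ch",pc),("in",pi)):
        Q,r=fit(n,d,px); b=cv2.boxPoints(r)
        print(n,w,len(Q),np.round(np.median(Q[:,2]),4),"c",np.round(r[0],4),"size",np.round(r[1],4),r[2]);print(np.round(b,3).tolist())
    # features
P=lambda n,px,z:np.round(ray(n,px,z),4)
print("pad",P("top",(385,166),.041),P("side",(314,173),.041))
print("mouth c",P("top",(376,208),.025),P("side",(338,183),.025))
print("grip",P("top",(378,190),.07),P("side",(333,173),.07))
print("inst mouth",P("top",(254,200),.025),P("side",(304,257),.025),"porch",P("top",(249,223),.025),P("side",(318,265),.025))
E
```

```text
top ch 1430 0.0248 c [ 0.5049 -0.1619] size [0.0908 0.2156] 76.4560546875
[[0.3889999985694885, -0.1809999942779541], [0.5989999771118164, -0.23100000619888306], [0.6200000047683716, -0.14300000667572021], [0.41100001335144043, -0.09300000220537186]]
top in 1827 0.0248 c [0.5189 0.1822] size [0.0914 0.2152] 74.99890899658203
[[0.40299999713897705, 0.16599999368190765], [0.6110000014305115, 0.10999999940395355], [0.6349999904632568, 0.19900000095367432], [0.4269999861717224, 0.2540000081062317]]
side ch 610 0.0256 c [ 0.5087 -0.158 ] size [0.0975 0.2185] 78.27692413330078
[[0.3919999897480011, -0.18400000035762787], [0.6060000061988831, -0.2280000001192093], [0.6259999871253967, -0.13300000131130219], [0.41200000047683716, -0.08799999952316284]]
side in 1241 0.0257 c [0.5218 0.1845] size [0.0935 0.216 ] 74.84170532226562
[[0.4050000011920929, 0.1679999977350235], [0.6140000224113464, 0.11100000143051147], [0.6380000114440918, 0.20100000500679016], [0.4300000071525574, 0.257999986410141]]
pad [ 0.5986 -0.1784  0.041 ] [ 0.5935 -0.1777  0.041 ]
mouth c [ 0.4832 -0.1526  0.025 ] [ 0.4972 -0.169   0.025 ]
grip [ 0.5246 -0.1528  0.07  ] [ 0.5179 -0.1673  0.07  ]
inst mouth [0.5052 0.1851 0.025 ] [0.5095 0.1887 0.025 ] porch [0.4411 0.1967 0.025 ] [0.4596 0.204  0.025 ]
```

```bash
cat >> h.py <<'E'
CH=(np.array([.5272,-.1665]),np.radians(-13.5)); IN=(np.array([.5412,.1770]),np.radians(-15.0))
def w(F,x,y=0):
    c,s=np.cos(F[1]),np.sin(F[1]); return F[0]+np.array([c*x-s*y,s*x+c*y])
def loc(F,p):
    c,s=np.cos(F[1]),np.sin(F[1]); q=np.array(p[:2])-F[0]; return np.array([c*q[0]+s*q[1],-s*q[0]+c*q[1]])
def go(xy,z,yaw):
    o=manip.get_obs(); M=R.from_quat(o["ee_rot"])
    G=R.from_matrix(np.array([[np.cos(yaw),np.sin(yaw),0],[np.sin(yaw),-np.cos(yaw),0],[0,0,-1]]))
    print("clk",round(o["clock"],2),"pos",np.round(o["position"],4),"F",np.round(o["ft_force"],1),"w",round(o["grip_width"],3))
    print("units",np.round(M.inv().apply(np.array([*xy,z])-o["position"])/.05,3),np.round(np.degrees((M.inv()*G).as_rotvec())/8,3))
E
python3 -c "
from h import *
print(manip.tip_reach,w(CH,.066)); go(w(CH,.066),.13,CH[1])"
```

```text
0.014 [ 0.59137641 -0.18190739]
clk 0.9 pos [ 0.2473 -0.574   0.2454] F [ 0.1 -0.6 -0.4] w 0.998
units [ 9.423 -4.481  2.306] [ 1.0e-03 -0.0e+00  4.6e+00]
```

```bash
python3 -m pendant '[[1,-0.5,0,0,0,0.5,-1],[2.1,-1,0,0,0,1,-1],[3.2,-1.5,0,0,0,1.6,-1],[4.3,-2,0,0,0,2.2,-1],[5.4,-2.6,0,0,0,2.8,-1],[6.5,-3.1,0,0,0,3.4,-1],[7.6,-3.6,0.3,0,0,4,-1],[8.7,-4.15,1,0,0,4.6,-1],[9.42,-4.48,1.8,0,0,4.6,-1],[9.42,-4.48,2.3,0,0,4.6,-1]]' 40
python3 - <<'E'
from h import *
go(w(CH,.066),.055,CH[1])
im,d=shot("side"); cv2.imwrite("pics/s1.png",cv2.resize(im[110:260,260:440,::-1],None,fx=4,fy=4,interpolation=2))
print(loc(CH,manip.get_obs()["position"]))
E
```

```text
clock: 2.15
position: [0.5926, -0.177, 0.1281]
ee_rot: [0.993, -0.114, -0.001, -0.001]
ft_force: [-1.0, -1.8, 0.2]
grip_width: 0.003
grasp_force: 0.0
clk 2.15 pos [ 0.5926 -0.177   0.1281] F [-1.  -1.8  0.2] w 0.003
units [0.    0.105 1.461] [-0.017  0.011  0.045]
[0.06414793 0.00260076]
```

View pics/s1.png

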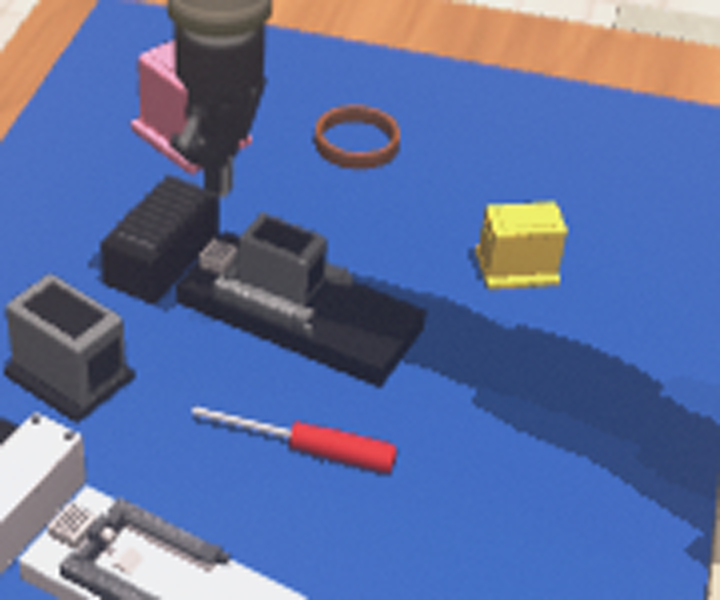

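The closed fingertips hang over the pad, between the pack and the finned box (crop pixel 218,185). Descending now.

```bash
python3 -m pendant '[[0,0,0,0,0,0,-1],[0,0,0.4,0,0,0,-1],[0,0,0.8,0,0,0,-1],[0,0,1.1,0,0,0,-1],[0,0,1.3,0,0,0,-1],[0,0,1.4,0,0,0,-1],[0,0,1.46,0,0,0,-1],[0,0,1.52,0,0,0,-1],[0,0,1.57,0,0,0,-1],[0,0,1.57,0,0,0,-1]]'
python3 -c "
from h import *
go(w(CH,.066),.049,CH[1]);print(loc(CH,manip.get_obs()['position']))"
```

```text
clock: 3.45
position: [0.5916, -0.182, 0.0522]
ee_rot: [0.993, -0.117, 0.0, 0.0]
ft_force: [0.4, 0.2, 2.0]
grip_width: -0.002
grasp_force: 0.9
clk 3.45 pos [ 0.5916 -0.182   0.0522] F [0.4 0.2 2. ] w -0.002
units [-0.005 -0.001  0.064] [ 0.001 -0.007  0.001]
[ 6.62471286e-02 -5.99242984e-05]
```

```bash
python3 -m pendant '[[0,0,0.02,0,0,0,-1],[0,0,0.04,0,0,0,-1],[0,0,0.06,0,0,0,-1],[0,0,0.07,0,0,0,-1],[0,0,0.07,0,0,0,-1],[0,0,0.07,0,0,0,-1],[0,0,0.07,0,0,0,-1],[0,0,0.07,0,0,0,-1],[0,0,0.07,0,0,0,-1],[0,0,0.07,0,0,0,-1]]'
python3 - <<'E'
from h import *
go(w(CH,.066),.0478,CH[1])
im,d=shot("top"); d0=np.load("top0.npz")["d"]
for D in(d0,d):
    P=pts("top",D); L=(P[...,:2]-CH[0]); c,s=np.cos(CH[1]),np.sin(CH[1])
    x=c*L[...,0]+s*L[...,1]; y=-s*L[...,0]+c*L[...,1]
    m=(abs(P[...,2]-.089)<.008)&(abs(x+.01)<.06)&(abs(y)<.03)
    print(m.sum(),np.percentile(x[m],[1,50,99]),np.percentile(y[m],[1,50,99]))
E
```

```text
clock: 4.7
position: [0.5913, -0.1819, 0.0484]
ee_rot: [0.993, -0.117, 0.0, 0.0]
ft_force: [0.8, -0.6, 0.9]
grip_width: -0.002
grasp_force: 0.7
clk 4.7 pos [ 0.5913 -0.1819  0.0484] F [ 0.8 -0.6  0.9] w -0.002
units [ 0.001 -0.001  0.011] [ 0.    -0.001  0.001]
443 [-0.03650224 -0.00287868  0.03162358] [-2.19048362e-02 -2.41008053e-05  2.11859031e-02]
448 [-0.04594974 -0.01233865  0.02328291] [-2.17494960e-02  3.05836565e-05  2.11878785e-02]
```

The pack sprung back 9.5 mm. Now move over it and grip.

```bash
python3 -m pendant '[[0,0,-0.5,0,0,0,-1],[0,0,-1.2,0,0,0,-1],[-0.3,0,-1.9,0,0,0,0.5],[-0.9,0,-2,0,0,0,1],[-1.55,0,-2,0,0,0,1],[-1.56,0,-2,0,0,0,1],[-1.56,0,-2,0,0,0,1],[-1.56,0,-1.4,0,0,0,1],[-1.56,0,-0.8,0,0,0,1],[-1.56,0,-0.34,0,0,0,1]]'
python3 -m pendant '[[0,0,0,0,0,0,1],[0,0,0,0,0,0,0.6],[0,0,0,0,0,0,0.2],[0,0,0,0,0,0,0],[0,0,0,0,0,0,-0.1],[0,0,0,0,0,0,-0.2],[0,0,0,0,0,0,-0.3],[0,0,0,0,0,0,-0.4],[0,0,0,0,0,0,-0.4],[0,0,0,0,0,0,-0.4]]' 40
python3 -c "
from h import *
go(w(CH,-.1),.065,CH[1]);print(loc(CH,manip.get_obs()['position']),manip.get_obs()['grasp_force'])"
```

```text
clock: 6.0
position: [0.5157, -0.1637, 0.0637]
ee_rot: [0.993, -0.117, -0.001, -0.0]
ft_force: [0.1, -0.6, -0.8]
grip_width: 0.996
grasp_force: 0.0
clock: 7.25
position: [0.5163, -0.1636, 0.0665]
ee_rot: [0.993, -0.117, 0.001, 0.0]
ft_force: [0.6, 2.3, 6.4]
grip_width: 0.51
grasp_force: 41.2
clk 7.25 pos [ 0.5163 -0.1636  0.0665] F [0.6 2.3 6.4] w 0.51
units [-1.775  0.004  0.026] [-0.    -0.015  0.002]
[-0.01127481  0.00022735] 41.2169873714447
```

```bash
python3 -m pendant '[[-0.1,0,-0.02,0,0,0,-0.4],[-0.3,0,-0.02,0,0,0,-0.4],[-0.6,0,-0.02,0,0,0,-0.4],[-0.9,0,-0.02,0,0,0,-0.4],[-1.2,0,-0.02,0,0,0,-0.4],[-1.5,0,-0.02,0,0,0,-0.4],[-1.75,0,-0.02,0,0,0,-0.4],[-1.9,0,-0.02,0,0,0,-0.4],[-1.9,0,-0.02,0,0,0,-0.4],[-1.9,0,-0.02,0,0,0,-0.4]]'
python3 -c "
from h import *
go(w(CH,-.1),.065,CH[1]);print(loc(CH,manip.get_obs()['position']),manip.get_obs()['grasp_force'])"
```

```text
clock: 8.5
position: [0.4219, -0.1415, 0.0665]
ee_rot: [0.993, -0.118, -0.001, 0.0]
ft_force: [-6.7, 2.1, 13.2]
grip_width: 0.511
grasp_force: 42.9
clk 8.5 pos [ 0.4219 -0.1415  0.0665] F [-6.7  2.1 13.2] w 0.511
units [ 0.164 -0.006  0.029] [ 0.003  0.019 -0.001]
[-0.10821034 -0.00027414] 42.90013611316681
```

```bash
python3 -m pendant '[[0,0,-0.05,0,0,0,-0.4],[0,0,-0.3,0,0,0,-0.4],[0,0,-0.6,0,0,0,-0.4],[0,0,-1,0,0,0,-0.4],[0,0,-1.5,0,0,0,-0.4],[0,0,-2,0,0,0,-0.4],[0,0,-2,0,0,0,-0.4],[0,0,-2,0,0,0,-0.4],[0,0,-2,0,0,0,-0.4],[0,0,-2,0,0,0,-0.4]]' 50
python3 - <<'E'
from h import *
go(w(IN,-.1),.165,IN[1])
im,d=shot("side"); np.savez("held.npz",d=d); 
cv2.imwrite("pics/s2.png",cv2.resize(im[60:260,280:480,::-1],None,fx=3,fy=3,interpolation=2))
E
```

```text
clock: 9.75
position: [0.4227, -0.1414, 0.1656]
ee_rot: [0.993, -0.117, -0.001, -0.0]
ft_force: [-0.4, 0.5, -3.9]
grip_width: 0.507
grasp_force: 51.6
clk 9.75 pos [ 0.4227 -0.1414  0.1656] F [-0.4  0.5 -3.9] w 0.507
units [-1.18  -6.799  0.015] [-0.001  0.009  0.189]
```

View pics/s2.png

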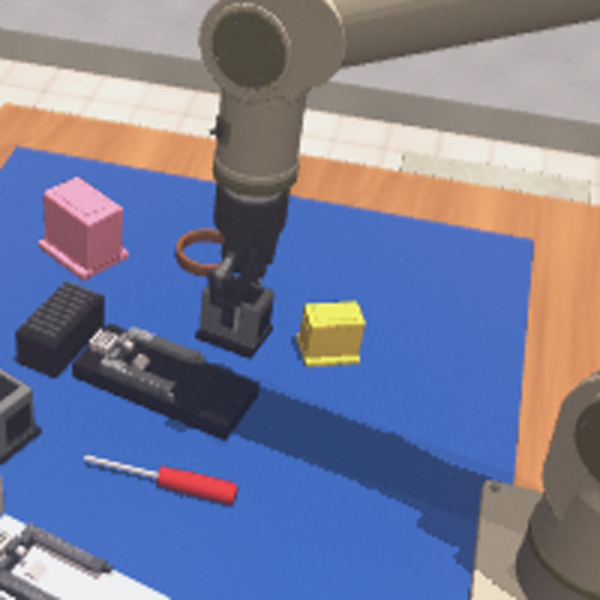

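The pack is held upright, clear of the charger (crop pixel 235,315). Carrying it over to the camera head's porch.

```bash
python3 -m pendant '[[-0.1,-0.6,0,0,0,0,-0.4],[-0.2,-1.4,0,0,0,0,-0.4],[-0.4,-2.3,0,0,0,0.05,-0.4],[-0.55,-3.2,0,0,0,0.1,-0.4],[-0.7,-4.1,0,0,0,0.15,-0.4],[-0.85,-5,0,0,0,0.19,-0.4],[-1,-5.9,0,0,0,0.19,-0.4],[-1.1,-6.5,0,0,0,0.19,-0.4],[-1.12,-6.8,0,0,0,0.19,-0.4],[-1.12,-6.8,0,0,0,0.19,-0.4]]'
python3 - <<'E'
from h import *
go(w(IN,-.097),.068,IN[1])
im,d=shot("top"); np.savez("held.npz",d=d,im=im)
P=pts("top",d)
Q,r=fit("top",d,(258,215)); print(np.round(r[0],4),np.round(r[1],4),r[2])
print(loc(IN,manip.get_obs()["position"]))
zt=manip.get_obs()["position"][2]-.0665+.089
c,s=np.cos(IN[1]),np.sin(IN[1]);L=P[...,:2]-IN[0];x=c*L[...,0]+s*L[...,1]; y=-s*L[...,0]+c*L[...,1]
m=(abs(P[...,2]-zt)<.01)&(abs(x+.097)<.06)&(abs(y)<.04)
print(m.sum(),np.median(P[m][:,2]),np.percentile(x[m],[1,99]),np.percentile(y[m],[1,99]))
E
```

```text
clock: 11.05
position: [0.4479, 0.2023, 0.166]
ee_rot: [0.991, -0.13, -0.0, 0.0]
ft_force: [-0.4, -0.4, -3.1]
grip_width: 0.511
grasp_force: 51.8
clk 11.05 pos [0.4479 0.2023 0.166 ] F [-0.4 -0.4 -3.1] w 0.511
units [-0.005  0.005  1.96 ] [0.001 0.005 0.006]
[0.5216 0.1817] [0.0915 0.2114] 74.73246765136719
[-0.09631998 -0.00075435]
45 0.18772147189252708 [-0.07859551 -0.0613136 ] [-0.02445359 -0.00921585]
```

```bash
python3 -m pendant '[[0,0,0.5,0,0,0,-0.4],[0,0,1,0,0,0,-0.4],[0,0,1.4,0,0,0,-0.4],[0,0,1.65,0,0,0,-0.4],[0,0,1.8,0,0,0,-0.4],[0,0,1.88,0,0,0,-0.4],[0,0,1.93,0,0,0,-0.4],[0,0,1.97,0,0,0,-0.4],[0,0,1.97,0,0,0,-0.4],[0,0,1.97,0,0,0,-0.4]]'
python3 - <<'E'
from h import *
go(w(IN,-.05),.066,IN[1]);print(loc(IN,manip.get_obs()["position"]))
E
```

```text
clock: 12.35
position: [0.448, 0.2022, 0.068]
ee_rot: [0.991, -0.131, 0.0, -0.0]
ft_force: [-0.8, 0.1, -3.9]
grip_width: 0.509
grasp_force: 51.8
clk 12.35 pos [0.448  0.2022 0.068 ] F [-0.8  0.1 -3.9] w 0.509
units [0.931 0.004 0.04 ] [-0.001 -0.002 -0.001]
[-0.09654714  0.00020472]
```

```bash
python3 -m pendant '[[0,0,0.01,0,0,0,-0.4],[0,0,0.02,0,0,0,-0.4],[0,0,0.03,0,0,0,-0.4],[0,0,0.03,0,0,0,-0.4],[0.1,0,0.03,0,0,0,-0.4],[0.2,0,0.03,0,0,0,-0.4],[0.3,0,0.03,0,0,0,-0.4],[0.4,0,0.03,0,0,0,-0.4],[0.4,0,0.03,0,0,0,-0.4],[0.4,0,0.03,0,0,0,-0.4]]'
python3 - <<'E'
from h import *
go(w(IN,-.03),.066,IN[1]);print(loc(IN,manip.get_obs()["position"]))
E
```

```text
clock: 13.6
position: [0.4677, 0.1974, 0.0666]
ee_rot: [0.991, -0.131, 0.001, -0.0]
ft_force: [0.8, 2.5, 1.3]
grip_width: 0.506
grasp_force: 52.3
clk 13.6 pos [0.4677 0.1974 0.0666] F [0.8 2.5 1.3] w 0.506
units [0.925 0.013 0.012] [-0.008 -0.008 -0.   ]
[-0.076248    0.00064347]
```

```bash
python3 -m pendant '[[0.08,0,0,0,0,0,-0.4],[0.16,0,0,0,0,0,-0.4],[0.24,0,0,0,0,0,-0.4],[0.32,0,0,0,0,0,-0.4],[0.4,0,0,0,0,0,-0.4],[0.48,0,0,0,0,0,-0.4],[0.56,0,0,0,0,0,-0.4],[0.64,0,0,0,0,0,-0.4],[0.7,0,0,0,0,0,-0.4],[0.7,0,0,0,0,0,-0.4]]'
python3 - <<'E'
from h import *
go(w(IN,0),.066,IN[1]);print(loc(IN,manip.get_obs()["position"]))
E
```

```text
clock: 14.85
position: [0.5001, 0.1888, 0.0666]
ee_rot: [0.991, -0.13, -0.001, -0.0]
ft_force: [-8.4, 2.7, 8.4]
grip_width: 0.512
grasp_force: 53.2
clk 14.85 pos [0.5001 0.1888 0.0666] F [-8.4  2.7  8.4] w 0.512
units [0.854 0.016 0.011] [-0.     0.01   0.006]
[-0.04270704  0.00076872]
```

```bash
python3 -m pendant '[[0.06,0,-0.01,0,0,0,-0.4],[0.12,0,-0.01,0,0,0,-0.4],[0.18,0,-0.01,0,0,0,-0.4],[0.24,0,-0.01,0,0,0,-0.4],[0.3,0,-0.01,0,0,0,-0.4],[0.36,0,-0.01,0,0,0,-0.4],[0.42,0,-0.01,0,0,0,-0.4],[0.48,0,-0.01,0,0,0,-0.4],[0.5,0,-0.01,0,0,0,-0.4],[0.5,0,-0.01,0,0,0,-0.4]]'
python3 - <<'E'
from h import *
go(w(IN,0),.066,IN[1]);print(loc(IN,manip.get_obs()["position"]))
E
```

```text
clock: 16.1
position: [0.5248, 0.1819, 0.0667]
ee_rot: [0.991, -0.131, -0.0, -0.0]
ft_force: [-3.3, 3.3, 2.2]
grip_width: 0.509
grasp_force: 52.5
clk 16.1 pos [0.5248 0.1819 0.0667] F [-3.3  3.3  2.2] w 0.509
units [0.343 0.009 0.013] [-0.002  0.006  0.   ]
[-0.01713189  0.00044944]
```

```bash
python3 -m pendant '[[0.02,0,0,0,0,0,-0.4],[0.04,0,0,0,0,0,-0.4],[0.06,0,0,0,0,0,-0.4],[0.08,0,0,0,0,0,-0.4],[0.1,0,0,0,0,0,-0.4],[0.12,0,0,0,0,0,-0.4],[0.14,0,0,0,0,0,-0.4],[0.14,0,0,0,0,0,-0.4],[0.14,0,0,0,0,0,-0.4],[0.14,0,0,0,0,0,-0.4]]'
python3 - <<'E'
from h import *
go(w(IN,0),.066,IN[1]);print(loc(IN,manip.get_obs()["position"]),loc((0*IN[0],IN[1]),manip.get_obs()["ft_force"]))
E
```

```text
clock: 17.35
position: [0.5299, 0.1806, 0.0668]
ee_rot: [0.991, -0.13, -0.002, 0.0]
ft_force: [-12.4, 2.2, 10.7]
grip_width: 0.51
grasp_force: 53.4
clk 17.35 pos [0.5299 0.1806 0.0668] F [-12.4   2.2  10.7] w 0.51
units [0.237 0.01  0.014] [0.007 0.025 0.006]
[-0.01184601  0.00050234] [-12.51409508  -1.07949364]
```

```bash
python3 -m pendant '[[0,0,-0.01,0,0,0,-0.4],[0,0,-0.02,0,0,0,-0.4],[0,0,-0.02,0,0,0,-0.4],[0.01,0,-0.02,0,0,0,-0.4],[0.02,0,-0.02,0,0,0,-0.4],[0.03,0,-0.02,0,0,0,-0.4],[0.04,0,-0.02,0,0,0,-0.4],[0.05,0,-0.02,0,0,0,-0.4],[0.05,0,-0.02,0,0,0,-0.4],[0.05,0,-0.02,0,0,0,-0.4]]'
python3 - <<'E'
from h import *
go(w(IN,0),.066,IN[1]);print(loc(IN,manip.get_obs()["position"]),loc((0*IN[0],IN[1]),manip.get_obs()["ft_force"]))
E
```

```text
clock: 18.6
position: [0.532, 0.18, 0.0669]
ee_rot: [0.992, -0.13, -0.002, 0.0]
ft_force: [-10.1, 4.4, 2.8]
grip_width: 0.508
grasp_force: 52.3
clk 18.6 pos [0.532  0.18   0.0669] F [-10.1   4.4   2.8] w 0.508
units [0.193 0.01  0.017] [0.006 0.032 0.007]
[-0.00964694  0.00049676] [-10.87435258   1.59810476]
```

```bash
python3 -m pendant '[[0.01,0,0,0,0,0,-0.4],[0.02,0,0,0,0,0,-0.4],[0.03,0,0,0,0,0,-0.4],[0.04,0,0,0,0,0,-0.4],[0.05,0,0,0,0,0,-0.4],[0.06,0,0,0,0,0,-0.4],[0.06,0,0,0,0,0,-0.4],[0.06,0,0,0,0,0,-0.4],[0.06,0,0,0,0,0,-0.4],[0.06,0,0,0,0,0,-0.4]]'
python3 - <<'E'
from h import *
go(w(IN,0),.066,IN[1]);print(loc(IN,manip.get_obs()["position"]),loc((0*IN[0],IN[1]),manip.get_obs()["ft_force"]))
E
```

```text
clock: 19.85
position: [0.5347, 0.1793, 0.0669]
ee_rot: [0.992, -0.13, -0.002, 0.0]
ft_force: [-10.6, 5.0, 2.4]
grip_width: 0.502
grasp_force: 52.3
clk 19.85 pos [0.5347 0.1793 0.0669] F [-10.6   5.    2.4] w 0.502
units [0.138 0.011 0.017] [0.007 0.034 0.008]
[-0.00688239  0.00052199] [-11.48558523   2.04741296]
```

```bash
python3 -m pendant '[[0.01,0,0,0,0,0,-0.4],[0.02,0,0,0,0,0,-0.4],[0.03,0,0,0,0,0,-0.4],[0.04,0,0,0,0,0,-0.4],[0.05,0,0,0,0,0,-0.4],[0.06,0,0,0,0,0,-0.4],[0.06,0,0,0,0,0,-0.4],[0.06,0,0,0,0,0,-0.4],[0.06,0,0,0,0,0,-0.4],[0.06,0,0,0,0,0,-0.4]]'
python3 - <<'E'
from h import *
go(w(IN,0),.066,IN[1]);print(loc(IN,manip.get_obs()["position"]),loc((0*IN[0],IN[1]),manip.get_obs()["ft_force"]))
E
```

```text
clock: 21.1
position: [0.5374, 0.1786, 0.0669]
ee_rot: [0.992, -0.13, -0.003, 0.0]
ft_force: [-12.1, 4.8, 4.9]
grip_width: 0.51
grasp_force: 52.5
clk 21.1 pos [0.5374 0.1786 0.0669] F [-12.1   4.8   4.9] w 0.51
units [0.083 0.011 0.018] [0.008 0.037 0.009]
[-0.00412544  0.00053114] [-12.97743642   1.51689049]
```

```bash
python3 -m pendant '[[0.01,0,0,0,0,0,-0.4],[0.02,0,-0.005,0,0,0,-0.4],[0.03,0,-0.01,0,0,0,-0.4],[0.04,0,-0.01,0,0,0,-0.4],[0.05,0,-0.01,0,0,0,-0.4],[0.06,0,-0.01,0,0,0,-0.4],[0.06,0,-0.01,0,0,0,-0.4],[0.06,0,-0.01,0,0,0,-0.4],[0.06,0,-0.01,0,0,0,-0.4],[0.06,0,-0.01,0,0,0,-0.4]]'
python3 - <<'E'
from h import *
go(w(IN,0),.066,IN[1]);print(loc(IN,manip.get_obs()["position"]),loc((0*IN[0],IN[1]),manip.get_obs()["ft_force"]))
E
```

```text
clock: 22.35
position: [0.5396, 0.178, 0.0669]
ee_rot: [0.992, -0.13, -0.003, 0.0]
ft_force: [-13.4, 5.3, 2.0]
grip_width: 0.509
grasp_force: 52.3
clk 22.35 pos [0.5396 0.178  0.0669] F [-13.4   5.3   2. ] w 0.509
units [0.036 0.01  0.019] [0.01  0.046 0.01 ]
[-0.0017736   0.00051027] [-14.27926414   1.6311344 ]
```

```bash
python3 -m pendant '[[0.01,0,0,0,0,0,-0.4],[0.02,0,0,0,0,0,-0.4],[0.03,0,0,0,0,0,-0.4],[0.04,0,0,0,0,0,-0.4],[0.05,0,0,0,0,0,-0.4],[0.05,0,0,0,0,0,-0.4],[0.05,0,0,0,0,0,-0.4],[0.05,0,0,0,0,0,-0.4],[0.05,0,0,0,0,0,-0.4],[0.05,0,0,0,0,0,-0.4]]'
python3 - <<'E'
from h import *
go(w(IN,0),.066,IN[1]);print(loc(IN,manip.get_obs()["position"]),loc((0*IN[0],IN[1]),manip.get_obs()["ft_force"]))
im,d=shot("side"); d0=np.load("side0.npz")["d"]
cv2.imwrite("pics/s3.png",cv2.resize(im[180:300,230:380,::-1],None,fx=4,fy=4,interpolation=2))
c,s=np.cos(IN[1]),np.sin(IN[1])
for D in(d0,d):
    P=pts("side",D);L=P[...,:2]-IN[0];x=c*L[...,0]+s*L[...,1]; y=-s*L[...,0]+c*L[...,1]
    for a in range(50,86,4):
        m=(abs(x-a/1000-.002)<.002)&(abs(y)<.012)&(D>0); print(a,m.sum(),np.round(np.median(P[m][:,2]),4) if m.any() else 0,end=' | ')
    print()
E
```

```text
clock: 23.6
position: [0.5399, 0.1779, 0.0671]
ee_rot: [0.992, -0.129, -0.005, 0.001]
ft_force: [-25.2, 4.5, 11.7]
grip_width: 0.509
grasp_force: 53.6
clk 23.6 pos [0.5399 0.1779 0.0671] F [-25.2   4.5  11.7] w 0.509
units [0.029 0.011 0.021] [0.021 0.072 0.015]
[-0.00146189  0.00056294] [-25.5050446   -2.17689752]
50 7 0.0343 | 54 10 0.0413 | 58 8 0.0425 | 62 8 0.0415 | 66 8 0.0421 | 70 7 0.0407 | 74 8 0.0423 | 78 6 0.04 | 82 0 0 | 
50 12 0.4348 | 54 12 0.4291 | 58 9 0.4222 | 62 6 0.2283 | 66 8 0.0453 | 70 6 0.0417 | 74 7 0.0419 | 78 4 0.0415 | 82 0 0 |
```

View pics/s3.png

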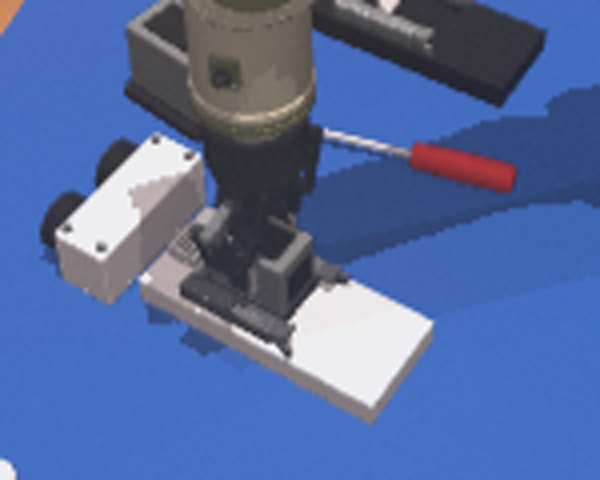

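It has met the stop: force jumped with 0.3 mm of travel, and the pad is back at its original height (0.042), so the catch is up. Pack is seated in the rail (crop 270,270). I'll relax the push, then open.

```bash
python3 -m pendant '[[-0.02,0,0,0,0,0,-0.4],[-0.04,0,0,0,0,0,-0.4],[-0.06,0,0,0,0,0,-0.4],[-0.07,0,0,0,0,0,-0.4],[-0.08,0,0,0,0,0,-0.4],[-0.08,0,0,0,0,0,-0.4],[-0.08,0,0,0,0,0,-0.4],[-0.08,0,0,0,0,0,-0.4],[-0.08,0,0,0,0,0,-0.4],[-0.08,0,0,0,0,0,-0.4]]'
python3 - <<'E'
from h import *
go(w(IN,0),.066,IN[1]);print(loc(IN,manip.get_obs()["position"]),loc((0*IN[0],IN[1]),manip.get_obs()["ft_force"]))
E
```

```text
clock: 24.9
position: [0.5397, 0.1779, 0.0671]
ee_rot: [0.991, -0.13, -0.002, -0.0]
ft_force: [-4.8, 5.7, -4.9]
grip_width: 0.509
grasp_force: 51.6
clk 24.9 pos [0.5397 0.1779 0.0671] F [-4.8  5.7 -4.9] w 0.509
units [0.034 0.01  0.021] [0.002 0.027 0.005]
[-0.00168626  0.00048094] [-6.15413031  4.28340275]
```

```bash
python3 -m pendant '[[-0.02,0,0.01,0,0,0,-0.4],[-0.04,0,0.01,0,0,0,-0.4],[-0.05,0,0.01,0,0,0,-0.4],[-0.05,0,0.01,0,0,0,-0.4],[-0.05,0,0.01,0,0,0,-0.4],[-0.05,0,0.01,0,0,0,-0.4],[-0.05,0,0.01,0,0,0,-0.4],[-0.05,0,0.01,0,0,0,-0.4],[-0.05,0,0.01,0,0,0,-0.4],[-0.05,0,0.01,0,0,0,-0.4]]'
python3 - <<'E'
from h import *
go(w(IN,0),.066,IN[1]);print(loc(IN,manip.get_obs()["position"]),loc((0*IN[0],IN[1]),manip.get_obs()["ft_force"]))
E
```

```text
clock: 26.15
position: [0.5385, 0.1782, 0.067]
ee_rot: [0.991, -0.13, -0.001, -0.0]
ft_force: [-0.1, 5.4, -7.8]
grip_width: 0.511
grasp_force: 51.8
clk 26.15 pos [0.5385 0.1782 0.067 ] F [-0.1  5.4 -7.8] w 0.511
units [0.058 0.009 0.02 ] [-0.003  0.01   0.002]
[-0.00288468  0.000439  ] [-1.46123394  5.21987258]
```

```bash
python3 -m pendant '[[0,0,0,0,0,0,-0.1],[0,0,0,0,0,0,0],[0,0,0,0,0,0,0.2],[0,0,0,0,0,0,0.5],[0,0,0,0,0,0,0.8],[0,0,0,0,0,0,0.8],[0,0,-0.4,0,0,0,0.8],[0,0,-1,0,0,0,0.8],[0,0,-2,0,0,0,0.8],[0,0,-3,0,0,0,0.8]]'
python3 -m pendant '[[-0.5,0,-3.6,0,0,0,0.8],[-1.2,0,-3.6,0,0,0,0.8],[-1.2,-1,-3.6,0,0,0,0.8],[-1.2,-2,-3.6,0,0,0,0.8],[-1.2,-3,-3.6,0,0,0,0.8],[-1.2,-3,-3.6,0,0,0,0.8],[-1.2,-3,-3.6,0,0,0,0.8],[-1.2,-3,-3.6,0,0,0,0.8],[-1.2,-3,-3.6,0,0,0,0.8],[-1.2,-3,-3.6,0,0,0,0.8]]'
python3 - <<'E'
from h import *
im,d=shot("top"); d0=np.load("top0.npz")["d"]
cv2.imwrite("pics/t4.png",cv2.resize(im[100:260,190:440,::-1],None,fx=3,fy=3,interpolation=2))
c,s=np.cos(IN[1]),np.sin(IN[1])
for D in(d0,d):
    P=pts("top",D);L=P[...,:2]-IN[0];x=c*L[...,0]+s*L[...,1]; y=-s*L[...,0]+c*L[...,1]
    m=(abs(P[...,2]-.089)<.008)&(abs(x)<.06)&(abs(y)<.03)
    if m.sum(): print(m.sum(),np.percentile(x[m],[1,50,99]),np.percentile(y[m],[1,50,99]),np.median(P[m][:,2]))
    for a in range(54,80,4):
        m=(abs(x-a/1000-.002)<.002)&(abs(y)<.012)&(D>0); print(a,m.sum(),np.round(np.median(P[m][:,2]),4) if m.any() else 0,end=' | ')
    print()
E
```

```text
clock: 27.4
position: [0.539, 0.1778, 0.2208]
ee_rot: [0.991, -0.13, 0.0, -0.0]
ft_force: [1.2, -1.5, -0.2]
grip_width: 0.902
grasp_force: 0.0
clock: 28.65
position: [0.5204, 0.3371, 0.3981]
ee_rot: [0.991, -0.131, 0.0, -0.0]
ft_force: [0.0, 0.3, -0.6]
grip_width: 0.898
grasp_force: 0.0
54 9 0.0423 | 58 12 0.0405 | 62 14 0.0404 | 66 11 0.0412 | 70 11 0.0404 | 74 11 0.0398 | 78 1 0.0271 | 
444 [-0.0374921  -0.00391177  0.03091576] [-0.02405565 -0.0028952   0.01917161] 0.08897440806278556
54 12 0.0409 | 58 11 0.0411 | 62 13 0.0411 | 66 12 0.0406 | 70 13 0.041 | 74 11 0.0401 | 78 2 0.0387 |
```

View pics/t4.png

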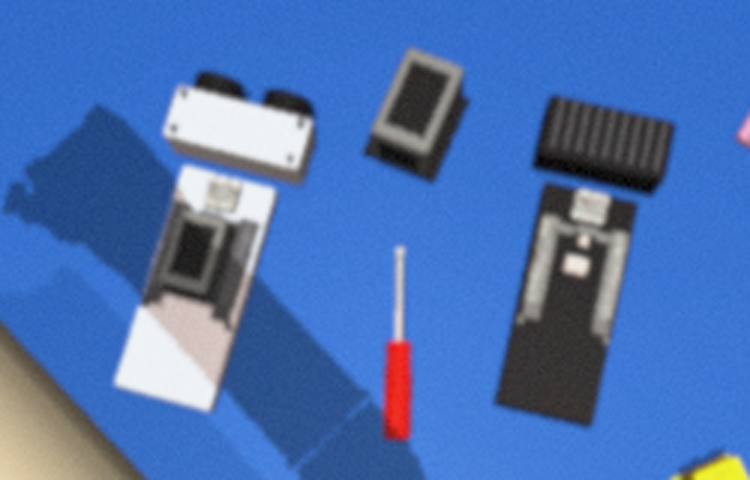

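The pack stayed in the camera head's rail after release (crop 190,250) at x ≈ -3 mm. The catch pad is up at 41 mm and the gripper is clear, so I'm handing in.

```bash
python3 -c "
from workcell import manip
print(manip.hand_in())"
```

```text
the job is handed in; nothing more can be done
None
```

The pack is in the camera head's rail, released and at rest with the catch up behind its tooth. I handed the job in at about 29 s and got no verdict back. One thing fell outside your limits: the push briefly reached about 25 N at the wrist when the pack met the stop, past the 20 N you count as forcing but under the 45 N fail limit.

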